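# Complete a case of drill bits, shut it and latch it

### The job

Make this case of drill bits ready for dispatch: set the yellow spare bit down upright in the one empty cell, without dropping it in, and then swing the lid down until it is fully shut, without slamming it. Then press the orange latch flap fully home against the front of the case. Leave the other bits in their cells, and the worn dark bit, the carton and the white box where they stand.

Things in the scene. Friction and masses are not known exactly. Their poses are not given: they have to be found in the camera images.
- case: Lower half of a dark grey transit case, fixed to the bench: outside 150 mm (its x) by 248 mm (its y), rim 78 mm above the bench, walls 7 mm. Origin on the bench under its centre; x points from the latch side (facing the robot's right, within 20 degrees) to the hinge side, y along the hinge, z up. Inside: six cells, two rows of three, parted by black foam 46 mm high, 8 or 12 mm thick.
- cell0 (a point): centre of the floor of cell 0 of the case (16 mm above the bench), axes as the case, 64 mm (x) by 70 mm (y); at case x -36 mm, y -82 mm. Five of the six cells hold a bit, one is empty; which one varies.
- cell1 (a point): centre of the floor of cell 1 of the case (16 mm above the bench), axes as the case, 64 mm (x) by 70 mm (y); at case x -36 mm, y +0 mm. Five of the six cells hold a bit, one is empty; which one varies.
- cell2 (a point): centre of the floor of cell 2 of the case (16 mm above the bench), axes as the case, 64 mm (x) by 70 mm (y); at case x -36 mm, y +82 mm. Five of the six cells hold a bit, one is empty; which one varies.
- cell3 (a point): centre of the floor of cell 3 of the case (16 mm above the bench), axes as the case, 64 mm (x) by 70 mm (y); at case x +36 mm, y -82 mm. Five of the six cells hold a bit, one is empty; which one varies.
- cell4 (a point): centre of the floor of cell 4 of the case (16 mm above the bench), axes as the case, 64 mm (x) by 70 mm (y); at case x +36 mm, y +0 mm. Five of the six cells hold a bit, one is empty; which one varies.
- cell5 (a point): centre of the floor of cell 5 of the case (16 mm above the bench), axes as the case, 64 mm (x) by 70 mm (y); at case x +36 mm, y +82 mm. Five of the six cells hold a bit, one is empty; which one varies.
- bit0_mid (a point): button bit like the spare (50 mm head, 96 mm long, yellow), already standing head up in one of the cells; the point is its centre, half-way up (48 mm above its foot); z is its axis
- bit1_mid (a point): button bit like the spare (50 mm head, 96 mm long, yellow), already standing head up in one of the cells; the point is its centre, half-way up (48 mm above its foot); z is its axis
- bit2_mid (a point): button bit like the spare (50 mm head, 96 mm long, yellow), already standing head up in one of the cells; the point is its centre, half-way up (48 mm above its foot); z is its axis
- bit3_mid (a point): button bit like the spare (50 mm head, 96 mm long, yellow), already standing head up in one of the cells; the point is its centre, half-way up (48 mm above its foot); z is its axis
- bit4_mid (a point): button bit like the spare (50 mm head, 96 mm long, yellow), already standing head up in one of the cells; the point is its centre, half-way up (48 mm above its foot); z is its axis
- spare_mid (a point): The spare: a yellow rock-drill button bit with bright steel buttons, standing head up on the bench beside the latch side of the case. 96 mm long, 0.7 to 0.92 kg; head 50 mm across from 58 to 90 mm above its foot (slightly domed above that), shank below it 46 mm across. The point is its centre, half-way up (48 mm above its foot); z is its axis. In a cell its top stands 34 mm above the rim of the open case.
- worn_mid (a point): A worn-out bit of the same shape and size, bare dark steel with coppery buttons, standing on the bench near the spare. It stays there. The point is its centre, half-way up.
- carton: closed cardboard carton, 130 x 90 x 75 mm, on the bench; it stays there. Origin under its centre
- longbox: white long box, 200 x 50 x 50 mm, lying on the bench; it stays there. Origin under its centre
- lid (a joint): angle of the lid, rad: 0 shut flat on the rim, growing as it opens, stop at 2.0; starts open and leaning back at about 1.75 to 1.95. A stiff friction hinge (about 0.75 N m): the lid stays where it is left, so it must be pushed all the way down, and 2 to 7 N at its front edge moves it.
- lid_hinge (a point): middle of the lid's hinge line, 78 mm above the bench, at case x +79 mm; its y axis is the hinge line (parallel to case y) and its frame turns with the lid: shut, its axes are those of the case. In this frame the lid is a hollow hood from x -154 to -4 mm, 248 mm wide in y, its outer top face at z +46 mm (top 6 mm thick, walls 7 mm, open below). Opening turns the front edge up and over towards case +x. Shut, the lid's top is 124 mm above the bench.
- lid_front_edge (a point): middle of the lid's outer top edge on the latch side (lid frame x -154, y 0, z +46 mm); with the lid open this edge is uppermost
- latch (a joint): angle of the latch flap about its pin, rad: 0 fully home, flat against the front of the case over the keeper lip; growing as it swings out and up (1.57 stands straight out from the lid's front). Starts at 1.2 to 1.6. Friction 0.15 N m: it stays where it is left and needs about 4 N at its free end.
- latch_pivot (a point): middle of the latch's pin on the lid's front; lid frame x -164, y 0, z +30 mm, so with the lid shut 108 mm above the bench and 10 mm out from the case's front face. The orange flap is 70 mm wide (along y), 6 mm thick and 46 mm long from the pin to its free end; at 0 it hangs down from the pin and its free end is 62 mm above the bench. Its frame turns with the flap: the flap runs along its -z, its outer face looks to its -x.
Things that resemble listed ones, but are neither listed nor needed, are in the scene too. What is shaped like the part that bears bit1_mid but purple is not meant.

How it is judged:
By the outcome, as a careful person would: the job done as asked, in the order asked, and still so for the second after the job is handed in, with the robot touching nothing.
It also fails if it takes over 64 s, if anything falls off the work surface, if the arm or the gripper's body presses on something with over 40 N, if the wrist force passes 120 N, or if a joint passes its speed limit or range.

### The arm

A 6-joint arm with a two-finger parallel gripper is mounted at the origin on the work surface. World frame = base frame: x ahead of the robot, y to its left, z up, the work surface at z = 0. Lengths are in m, angles in rad, forces in N, time in s.
With the tool pointing down it reaches from about 0.35 to 0.775 m from the base axis. Payload 7.3 kg.
Tool frame: the origin (TCP) lies on the centre line of the jaws, within the pads' length; the fingertips stand 17 mm ahead of it and the grasp point (between the pads) lies 2 mm behind it (robot.tip_extent is the distance from the TCP to the fingertips, in m); z points along the fingers, y is the line along which they close (so a half turn about z gives the same grasp; the last joint's range is limited). The gripper opens to 92 mm and grips with 3 to 60 N. Pads are 19 mm wide; open, the fingers measure 130 mm over their backs; the gripper's body (75 mm by 190 mm) begins 47 mm behind the grasp point.
Start: joints at [1.164, 0.342, 1.524, -0, 1.275, -0.146], TCP at [0.135, 0.507, 0.244] pointing down, gripper open.
Joint ranges: [-2.53, 2.53], [-0.77, 2.02], [0.04, 2.7], [-1, 4.14], [0.28, 2.66], [-3.11, 3.11]. Speed limits (rad/s): [2.57, 2.57, 3.14, 3.14, 3.14, 3.14].

### API

Orientations are given as [roll, pitch, yaw] about the fixed x, y, z axes, in that order (R = Rz(yaw) Ry(pitch) Rx(roll)).
In Python, from cell import robot gives the robot as it stands.
- The arm moves only by the tool step_arm, never from a script. Its argument "motion" is a list of rows, each a list of 2 entries, a list of its own where there are three numbers: the shift along the tool's x, y, z in units of 60 mm (1.0 is 60 mm), then the turn about the tool's z in rad. In form: [[[x, y, z], spin], ...]. A call has 1 to 10 rows; each row is the pose to reach, as a shift and turn from the pose commanded when the call began, along the tool's axes at that moment; what a row does not reach only later rows make up. A row lasts 1/8 s, in which the tool goes at most 62.5 mm and 10.7 degrees, less where a joint would pass 70% of its speed; a pose out of reach is approached as far as the arm can. A call with a gripper value outside its range is refused whole. "hand" is the closure in counts, from 0 (fully open) to 255 (shut), set as the call begins (left out, the last holds). The fingers move at their own pace and stop on an object; "squeeze" is the grip in N (left out, the last holds). Time passes only in rows, so rows that repeat a pose let the fingers close. It gives the time, the measured TCP pose, the force, the opening and the grip force at its end, in the units of the state.
- robot.observe(): the state, without advancing time (a new reading comes with each control period).
- robot.read_camera(name): name is "scene" or "top" or "wrist"; returns a dict with "pixels" (400x640x3 uint8, red, green, blue), "intrinsics" (3x3 intrinsics, pixels), "k1" (the pictures are not rectified: a ray, as slopes to the right and down, at radius r is drawn at 1 + k1 r^2 times it, then the intrinsics apply), "xyz" and "rotation" of the camera in the world; the wrist camera has in their place "T_tool_cam" (4x4, takes a point from camera to tool coordinates, whose origin is the TCP and whose axes are the flange's). Camera axes: x right, y up, looking along -z (the intrinsics and any distortion apply to the point x, -y, -z); pixel columns grow to the right and rows downward; lengths in m; the calibration is good to about 2 mm. A picture is of the moment at which its call begins: read the wrist's pose just before it. There is no depth.
- robot.hand_in(): hands the job in; it is judged then, once.
The state is a dict: "time": time; "qpos": joint angles; "qvel": joint speeds; "joint_efforts": joint torques, N m; "tool_pos": TCP position; "tool_rot": TCP orientation; "contact_force": force on the tool from outside, world axes, zero at the start; "torque": the same for the moment, N m; "opening": finger opening in m; "grip_force": force on a finger pad.
Only numpy, scipy, OpenCV 4.12 (cv2) and the standard library are available. Lean on these libraries where they do the work, as an engineer would, in place of code of your own. Each camera call takes 0.05 s, during which the arm holds its last target. There are 200 camera calls.

## Working session

There is one attempt and no reset: what is moved stays moved. The work goes in short steps, Python scripts to look and compute and a tool call to move; the robot and the scene stay as the last step left them, time stands still between calls to the robot, and variables do not carry over. Pictures are saved under pics/ and viewed, at most 10 in all, crops included, and the job is handed in when it is done.

Besides the shell and the picture viewer there is one more tool, called after "Call:" by a JSON object that holds its "name" and its "arguments", one argument or row to a line. step_arm: Moves the arm, as the interface text tells. Its arguments: {"type":"object","properties":{"motion":{"type":"array"},"hand":{"type":"number"},"squeeze":{"type":"number"}},"required":["motion"]}

```bash
ls; mkdir -p pics
cat > h.py <<'E'
import numpy as np, cv2
from cell import robot
from scipy.spatial.transform import Rotation as R
def cam(name):
    s=robot.observe(); c=robot.read_camera(name)
    K=np.array(c["intrinsics"]);k1=c["k1"]
    if name=="wrist":
        T=np.eye(4);T[:3,:3]=rot(s);T[:3,3]=s["tool_pos"];T=T@np.array(c["T_tool_cam"]);P,Q=T[:3,3],T[:3,:3]
    else: P,Q=np.array(c["xyz"]),np.array(c["rotation"])
    if Q.shape!=(3,3): Q=R.from_euler("xyz",Q).as_matrix()
    return dict(img=np.array(c["pixels"]),K=K,k1=k1,P=P,Q=Q)
def rot(s):
    t=np.array(s["tool_rot"]); return t if t.shape==(3,3) else R.from_euler("xyz",t).as_matrix()
def D(c): return np.array([c["k1"],0,0,0,0],float)
def ray(c,px):
    u=cv2.undistortPoints(np.array([[px]],float),c["K"],D(c))[0,0]
    return c["Q"]@np.array([u[0],-u[1],-1])
def onz(c,px,z):
    d=ray(c,px); return c["P"]+d*(z-c["P"][2])/d[2]
def proj(c,p):
    q=c["Q"].T@(np.array(p)-c["P"]); q=np.array([[q[0],-q[1],-q[2]]])
    return cv2.projectPoints(q,np.zeros(3),np.zeros(3),c["K"],D(c))[0][0,0]
def save(c,f,box=None,s=1):
    im=c["img"][:,:,::-1]
    if box: im=im[box[1]:box[3],box[0]:box[2]]
    cv2.imwrite("pics/"+f,cv2.resize(im,None,fx=s,fy=s,interpolation=cv2.INTER_CUBIC))
E
python3 - <<'E'
from h import *
print(robot.observe())
for n in("top","scene"):
    c=cam(n);save(c,n+"0.png");print(n,c["P"],c["Q"],c["K"],c["k1"])
E
```

```text
pics
{'time': 0.0, 'qpos': array([ 1.16397074e+00,  3.42734323e-01,  1.52501234e+00,  1.71252798e-05,
        1.27542121e+00, -1.45983586e-01]), 'qvel': array([ 6.08704923e-04,  2.97396637e-03,  9.60393659e-04, -6.25528950e-04,
        6.43215979e-05, -3.93729823e-05]), 'joint_efforts': array([ 5.28597193e-04, -4.31254184e+01, -2.44214594e+01,  7.18453154e-02,
        5.60741080e-02, -1.41534629e-04]), 'tool_pos': array([0.13520571, 0.50689257, 0.24304057]), 'tool_rot': array([-3.14003657e+00, -2.45342052e-04,  2.88074546e+00]), 'contact_force': array([-0.1990447 , -0.59966706, -0.07213465]), 'torque': array([-0.00237576,  0.02098342,  0.06036675]), 'grip_force': 0.0, 'opening': 0.09202253373445249}
top [0.45005919 0.07866021 1.07937948] [[-0.01061377  0.99564326 -0.09263825]
 [-0.99968303 -0.01268049 -0.02174951]
 [-0.02282945  0.09237804  0.99546226]] [[391.42326515   0.         318.28771289]
 [  0.         391.42326515 200.39710076]
 [  0.           0.           1.        ]] 0.026189325193285314
scene [0.61990647 0.59262187 1.22217324] [[-0.9843308  -0.16207357  0.06946243]
 [ 0.17631029 -0.89848829  0.40203667]
 [-0.00274834  0.40798402  0.91298493]] [[407.40909274   0.         323.06746517]
 [  0.         407.40909274 202.13917134]
 [  0.           0.           1.        ]] -0.06912421406095641
```

View pics/top0.png

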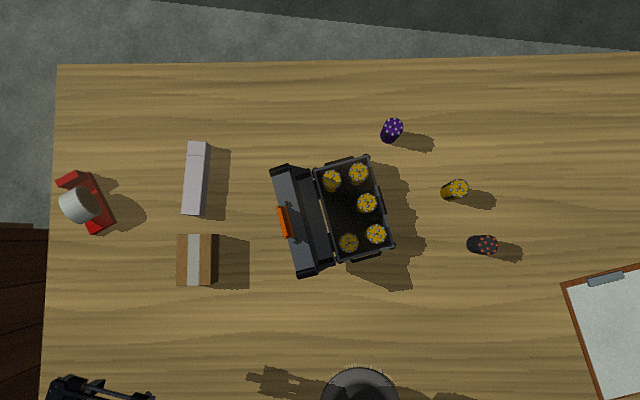

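View pics/scene0.png

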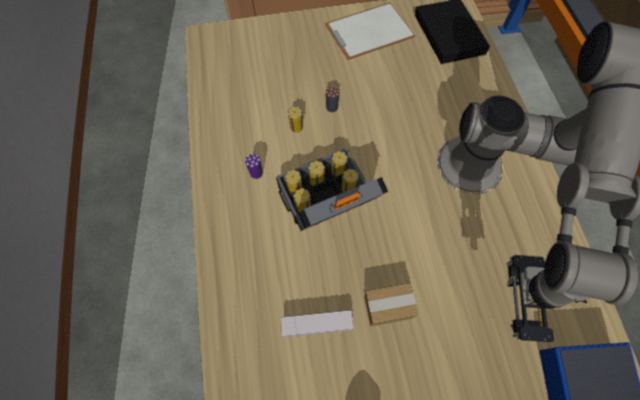

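The top view shows the case centred near (350,210), the open lid to its left and the orange flap at (284,221). The empty cell is in the middle of the hinge row, near (340,211), which should be cell4.

Upright bit-shaped items standing outside the case:
- **(455,189):** yellow with bright buttons, beside the latch side. This is the spare.
- **(391,130):** purple, so a decoy.
- **(484,245):** dark with coppery buttons, so this is the worn bit.

I'll confirm the spare in an enlarged crop and take rough measurements.

Run:
```python
from h import *
c=cam("top");save(c,"top_crop.png",(260,110,520,290),3)
s=cam("scene")
for n,k in(("top",c),("scene",s)):
    hsv=cv2.cvtColor(k["img"],cv2.COLOR_RGB2HSV)
    for nm,lo,hi in(("yel",(20,150,60),(32,255,255)),("orange",(5,180,120),(17,255,255))):
        m=cv2.inRange(hsv,lo,hi);m=cv2.morphologyEx(m,cv2.MORPH_CLOSE,np.ones((3,3)))
        N,l,st,ce=cv2.connectedComponentsWithStats(m)
        for i in range(1,N):
            if 40<st[i,4]<900: print(n,nm,st[i],ce[i].round(1),onz(k,ce[i],.09 if ce[i][0]<420 else .075).round(3))
print("worn",onz(c,(487,245),.09),"purple",onz(c,(392,129),.09))
```

```text
top yel [349 163  20  21 256] [358.3 172.5] [ 0.612 -0.002  0.09 ]
top yel [323 170  18  19 209] [331.4 178.7] [0.597 0.066 0.09 ]
top yel [440 179  29  22 358] [454.3 189.3] [ 0.568 -0.247  0.075]
top yel [357 193  19  19 242] [366.4 202.6] [ 0.535 -0.021  0.09 ]
top yel [366 224  20  20 249] [375.8 233.7] [ 0.456 -0.043  0.09 ]
top yel [340 234  18  18 200] [348.4 243. ] [0.434 0.026 0.09 ]
top orange [276 206  12  33 132] [281.4 221.7] [0.489 0.194 0.09 ]
scene yel [289 107  13  25 210] [295.1 120.3] [ 0.573 -0.219  0.09 ]
scene yel [331 152  28  39 359] [343.9 170.8] [ 0.45  -0.001  0.09 ]
scene yel [309 161  16  24 215] [316.3 172.8] [ 0.537 -0.009  0.09 ]
scene yel [286 171  24  40 390] [297.3 190.3] [0.605 0.041 0.09 ]
scene orange [554   0  31  45 314] [570.1  21. ] [-0.595 -0.527  0.075]
scene orange [335 194  25  15 149] [346.8 200.4] [0.462 0.101 0.09 ]
worn [ 0.42591643 -0.31631284  0.09      ] purple [ 0.7237694  -0.09092578  0.09      ]
```

View pics/top_crop.png

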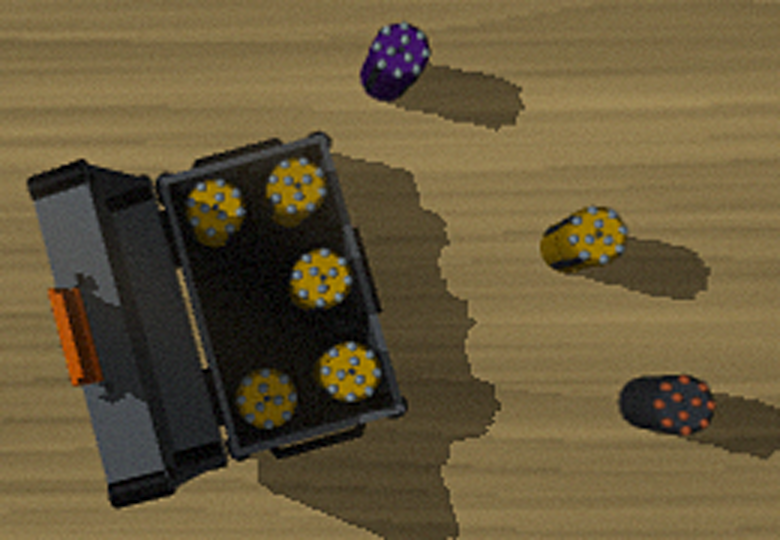

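The crop confirms it: the yellow bit with bright buttons has its head at crop (597,236), which is pixel (459,188.7). The purple decoy and the dark copper-buttoned bit are clearly different, and the middle hinge-row cell is empty.

Run:
```python
from h import *
c=cam("top")
f=lambda x,y:(260+(x+.5)/3-.5,110+(y+.5)/3-.5)
print("spare",onz(c,f(597,236),.094))
L=[(1,3,(217,210)),(0,0,(297,185)),(1,1,(320,278)),(2,2,(349,372)),(5,5,(268,398))]
cell={0:(-36,-82),1:(-36,0),2:(-36,82),3:(36,-82),5:(36,82)}
ids=[3,0,1,2,5]
A=np.array([cell[i] for i in ids])/1e3; B=np.array([onz(c,f(*q),.110)[:2] for *_,q in L])
a=A-A.mean(0);b=B-B.mean(0);th=np.arctan2((a[:,0]*b[:,1]-a[:,1]*b[:,0]).sum(),(a*b).sum())
M=np.array([[np.cos(th),-np.sin(th)],[np.sin(th),np.cos(th)]]);t=B.mean(0)-M@A.mean(0)
print("bits fit th",th,np.degrees(th),"o",t,"\nres",(B-A@M.T-t).round(4))
C=np.array([onz(c,f(*q),.078)[:2] for q in((160,178),(325,138),(402,408),(235,452))])
print("corners",C.round(3),C.mean(0),[np.linalg.norm(C[i]-C[i-1]).round(3) for i in range(4)])
u=C[0]-C[1]+C[3]-C[2];print("th rim x",np.arctan2(u[1],u[0]));v=C[3]-C[0]+C[2]-C[1];print("from y",np.arctan2(-v[0],v[1]))
print("cell4",t+M@[.036,0]);
```

```text
spare [ 0.56764827 -0.25212748  0.094     ]
bits fit th 1.8280774140860077 104.74112045031758 o [0.52412679 0.01261032] 
res [[-0.0024 -0.0033]
 [-0.0007 -0.0005]
 [ 0.0006  0.003 ]
 [ 0.0023  0.0019]
 [ 0.0001 -0.0011]]
corners [[ 0.625  0.113]
 [ 0.658 -0.029]
 [ 0.426 -0.089]
 [ 0.39   0.052]] [0.52479451 0.01185674] [np.float64(0.243), np.float64(0.146), np.float64(0.239), np.float64(0.146)]
th rim x 1.806885876393811
from y 1.8236239690324598
cell4 [0.51496652 0.04742539]
```

```bash
cat >> h.py <<'E'
TH=1.825;O=np.array([.5245,.0122]);CX=np.array([np.cos(TH),np.sin(TH)]);CY=np.array([-CX[1],CX[0]])
def case(x,y): return O+CX*x+CY*y
def goal(x,y,z,yaw=TH):
    s=robot.observe();Q=rot(s);d=Q.T@(np.array([x,y,z])-s["tool_pos"])/.06
    y0=np.arctan2(Q[1,0],Q[0,0]);sp=-((yaw-y0+np.pi)%(2*np.pi)-np.pi)
    print("goal",np.round([x,y,z],3),"shift",d.round(3),"spin",round(sp,3),"dist",np.linalg.norm(d*.06).round(3))
def st():
    s=robot.observe();print("t",round(s["time"],2),"pos",s["tool_pos"].round(4),"rpy",s["tool_rot"].round(3),"F",s["contact_force"].round(1),"open",round(s["opening"],4),"grip",round(s["grip_force"],1))
E
python3 -c "
from h import *
st();goal(.135,.507,.36);goal(.4,.13,.36);goal(.568,-.252,.30);goal(.568,-.252,.36);print(cam('wrist')['P'],cam('wrist')['Q'],cam('wrist')['K'])"
```

```text
t 0.25 pos [0.1353 0.5071 0.2434] rpy [-3.141 -0.     2.881] F [-0.5 -0.3 -0.1] open 0.0918 grip 0.0
goal [0.135 0.507 0.36 ] shift [ 0.004 -0.004 -1.943] spin 1.056 dist 0.117
goal [0.4  0.13 0.36] shift [-5.883 -4.937 -1.94 ] spin 1.056 dist 0.475
goal [ 0.568 -0.252  0.3  ] shift [-10.23  -10.365  -0.937] spin 1.056 dist 0.876
goal [ 0.568 -0.252  0.36 ] shift [-10.23  -10.366  -1.937] spin 1.056 dist 0.882
[0.05932454 0.52741518 0.38287611] [[ 2.57376765e-01 -9.25495321e-01 -2.77876971e-01]
 [ 9.66310817e-01  2.46273866e-01  7.47836061e-02]
 [-7.78041802e-04 -2.87763085e-01  9.57701311e-01]] [[278.96223299   0.         322.19062628]
 [  0.         278.96223299 201.85966587]
 [  0.           0.           1.        ]]
```

Call:
{"name": "step_arm", "arguments": {
  "motion": [
    [[0,0,-1],0],
    [[0,0,-1.94],0.1],
    [[-1,-0.8,-1.94],0.25],
    [[-2,-1.65,-1.94],0.4],
    [[-3,-2.5,-1.94],0.55],
    [[-4,-3.35,-1.94],0.7],
    [[-5,-4.2,-1.94],0.85],
    [[-5.9,-4.94,-1.94],1.0],
    [[-5.9,-4.94,-1.94],1.056],
    [[-5.9,-4.94,-1.94],1.056]
  ]
}}

```text
time: 1.65
tool_pos: [0.4023, 0.1269, 0.36]
tool_rot: [3.141, 0.0, 1.82]
contact_force: [-0.8, 0.3, -0.5]
opening: 0.0919
grip_force: 0.0
```

```bash
python3 -c "
from h import *
st();goal(.568,-.252,.25);goal(.568,-.252,.36);goal(.515,-.1,.36)"
```

```text
t 1.65 pos [0.4023 0.1269 0.36  ] rpy [3.141 0.    1.82 ] F [-0.8  0.3 -0.5] open 0.0919 grip 0.0
goal [ 0.568 -0.252  0.25 ] shift [-6.801  1.116  1.837] spin -0.005 dist 0.428
goal [ 0.568 -0.252  0.36 ] shift [-6.801e+00  1.116e+00  4.000e-03] spin -0.005 dist 0.414
goal [ 0.515 -0.1    0.36 ] shift [-4.128e+00  8.860e-01  3.000e-03] spin -0.005 dist 0.253
```

Call:
{"name": "step_arm", "arguments": {
  "motion": [
    [[-1,0.17,0],0],
    [[-2,0.33,0],0],
    [[-3,0.5,0],0],
    [[-4,0.66,0],0],
    [[-5,0.82,0.4],0],
    [[-5.9,0.97,0.8],0],
    [[-6.8,1.12,1.3],0],
    [[-6.8,1.12,1.83],0],
    [[-6.8,1.12,1.83],0],
    [[-6.8,1.12,1.83],0]
  ]
}}

```text
time: 2.9
tool_pos: [0.5689, -0.2482, 0.2519]
tool_rot: [3.14, 0.001, 1.825]
contact_force: [0.1, 0.1, 1.1]
opening: 0.0913
grip_force: 0.0
```

```bash
python3 -c "
from h import *
st();c=cam('wrist');save(c,'w1.png')
hsv=cv2.cvtColor(c['img'],cv2.COLOR_RGB2HSV)
m=cv2.inRange(hsv,(20,130,60),(32,255,255));m=cv2.morphologyEx(m,cv2.MORPH_CLOSE,np.ones((7,7)))
N,l,s,ce=cv2.connectedComponentsWithStats(m)
for i in range(1,N):
    if s[i,4]>300: print(s[i],ce[i])
print(proj(c,(.568,-.252,.096)))"
```

```text
t 2.9 pos [ 0.5689 -0.2482  0.2519] rpy [3.140e+00 1.000e-03 1.825e+00] F [0.1 0.1 1.1] open 0.0913 grip 0.0
[ 299  164   43   51 1475] [320.49762712 189.67050847]
[160 259  27  49 591] [170.15736041 283.10152284]
[459 259  26  48 585] [474.11623932 283.18803419]
[ 310  315  263   15 2196] [454.95218579 323.34107468]
[320.89870941 195.41031489]
```

View pics/w1.png

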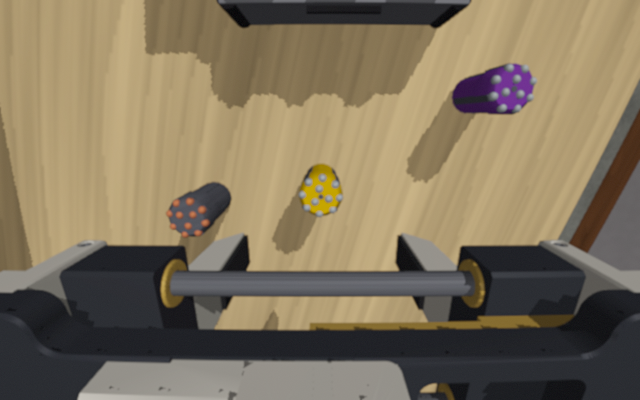

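The wrist view shows the spare's head disc at about (321,195). My estimate predicts (320.9,195.4), so I can descend and grip. The fingers straddle it along tool y, and the worn bit at (190,215) is clear.

```bash
python3 -c "
from h import *
goal(.568,-.252,.12);goal(.568,-.252,.076)"
```

```text
goal [ 0.568 -0.252  0.12 ] shift [-0.053 -0.04   2.209] spin 0.001 dist 0.133
goal [ 0.568 -0.252  0.076] shift [-0.051 -0.042  2.942] spin 0.001 dist 0.177
```

Call:
{"name": "step_arm", "arguments": {
  "motion": [
    [[-0.05,-0.04,0.8],0],
    [[-0.05,-0.04,1.6],0],
    [[-0.05,-0.04,2.2],0],
    [[-0.05,-0.04,2.6],0],
    [[-0.05,-0.04,2.94],0],
    [[-0.05,-0.04,2.94],0],
    [[-0.05,-0.04,2.94],0]
  ]
}}

```text
time: 3.82
tool_pos: [0.5681, -0.2521, 0.0759]
tool_rot: [3.139, 0.002, 1.825]
contact_force: [-1.0, -0.8, 0.4]
opening: 0.0917
grip_force: 0.0
```

Call:
{"name": "step_arm", "arguments": {
  "motion": [
    [[0,0,0],0],
    [[0,0,0],0],
    [[0,0,0],0],
    [[0,0,0],0],
    [[0,0,0],0],
    [[0,0,0],0]
  ],
  "hand": 255,
  "squeeze": 40
}}

```text
time: 4.58
tool_pos: [0.5673, -0.2519, 0.074]
tool_rot: [3.141, 0.0, 1.825]
contact_force: [2.1, 1.2, 0.1]
opening: 0.0493
grip_force: 40.0
```

Call:
{"name": "step_arm", "arguments": {
  "motion": [
    [[0,0,-0.15],0],
    [[0,0,-0.4],0],
    [[0,0,-0.8],0],
    [[0,0,-1.4],0],
    [[0,0,-2],0],
    [[0,0,-2.5],0],
    [[0,0,-2.5],0],
    [[0,0,-2.5],0]
  ]
}}

```text
time: 5.58
tool_pos: [0.5661, -0.2515, 0.2223]
tool_rot: [-3.139, -0.002, 1.825]
contact_force: [-0.4, 0.1, -9.2]
opening: 0.0494
grip_force: 40.0
```

```bash
python3 -c "
from h import *
st();x,y=case(.036,0);goal(x,y,.24);goal(x,y,.15)"
```

```text
t 5.58 pos [ 0.5661 -0.2515  0.2223] rpy [-3.139e+00 -2.000e-03  1.825e+00] F [-0.4  0.1 -9.2] open 0.0494 grip 40.0
goal [0.515 0.047 0.24 ] shift [ 5.028  0.433 -0.284] spin -0.0 dist 0.303
goal [0.515 0.047 0.15 ] shift [5.025 0.436 1.216] spin -0.0 dist 0.311
```

Lifted cleanly. The camera side of the tool faces the lid, so I'll turn it half round on the way.

```bash
python3 -c "
from h import *
x,y=case(-.12,0);goal(x,y,.24)"
```

```text
goal [ 0.555 -0.104  0.24 ] shift [ 2.428  0.433 -0.29 ] spin -0.0 dist 0.149
```

Call:
{"name": "step_arm", "arguments": {
  "motion": [
    [[0,0,-0.1],0.16],
    [[0.2,0.1,-0.2],0.33],
    [[0.5,0.15,-0.3],0.5],
    [[0.8,0.2,-0.3],0.67],
    [[1.1,0.25,-0.3],0.84],
    [[1.4,0.3,-0.3],1.01],
    [[1.7,0.35,-0.3],1.18],
    [[2.0,0.4,-0.3],1.35],
    [[2.2,0.43,-0.3],1.52],
    [[2.4,0.43,-0.3],1.69]
  ]
}}

```text
time: 6.82
tool_pos: [0.5548, -0.1052, 0.2397]
tool_rot: [-3.14, 0.004, 0.129]
contact_force: [-0.1, -0.1, -8.0]
opening: 0.0496
grip_force: 40.0
```

Call:
{"name": "step_arm", "arguments": {
  "motion": [
    [[0,0,0],0.16],
    [[0,0,0],0.33],
    [[0,0,0],0.5],
    [[0,0,0],0.67],
    [[0,0,0],0.84],
    [[0,0,0],1.01],
    [[0,0,0],1.18],
    [[0,0,0],1.35],
    [[0,0,0],1.45],
    [[0,0,0],1.45]
  ]
}}

```text
time: 8.07
tool_pos: [0.5549, -0.1058, 0.2401]
tool_rot: [3.139, 0.002, -1.314]
contact_force: [0.0, -0.1, -8.5]
opening: 0.0494
grip_force: 40.0
```

```bash
python3 -c "
from h import *
st();c=cam('wrist');save(c,'w2.png');x,y=case(.036,0);goal(x,y,.22,TH-np.pi)
t=cam('top')
for a,b in((-36,-82),(-36,0),(-36,82),(36,-82),(36,0),(36,82)):print(a,b,proj(c,(*case(a/1e3,b/1e3),.11)).round())
for a,b in((-75,-124),(-75,124),(75,-124),(75,124)):print('rim',a,b,proj(c,(*case(a/1e3,b/1e3),.078)).round())
"
```

```text
t 8.07 pos [ 0.5549 -0.1058  0.2401] rpy [ 3.139e+00  2.000e-03 -1.314e+00] F [ 0.  -0.1 -8.5] open 0.0494 grip 40.0
goal [0.515 0.047 0.22 ] shift [-2.632 -0.011  0.344] spin 0.003 dist 0.159
-36 -82 [246. 273.]
-36 0 [321. 274.]
-36 82 [395. 273.]
36 -82 [251. 327.]
36 0 [321. 327.]
36 82 [390. 327.]
rim -75 -124 [215. 229.]
rim -75 124 [427. 229.]
rim 75 -124 [228. 334.]
rim 75 124 [413. 333.]
```

View pics/w2.png

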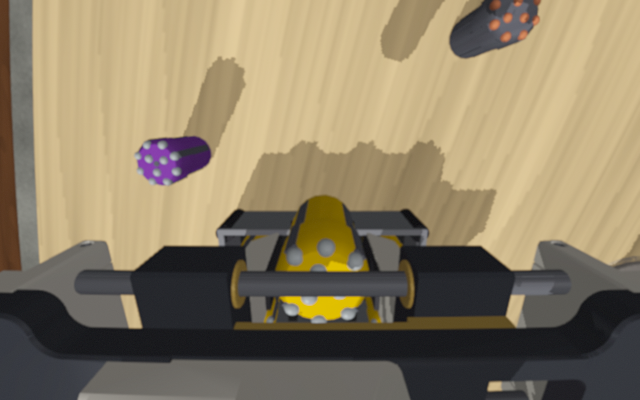

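The wrist view shows the front rim corners at about (220,235) and (427,235). The case pose predicts (215..427,229), so it agrees. I'll move over cell4 and lower.

Call:
{"name": "step_arm", "arguments": {
  "motion": [
    [[-0.7,0,0.1],0],
    [[-1.4,0,0.2],0],
    [[-2.1,-0.01,0.3],0],
    [[-2.63,-0.01,0.34],0],
    [[-2.63,-0.01,0.34],0],
    [[-2.63,-0.01,0.34],0]
  ]
}}

```text
time: 8.93
tool_pos: [0.5166, 0.0465, 0.2215]
tool_rot: [-3.142, -0.0, -1.314]
contact_force: [0.1, 0.1, -8.7]
opening: 0.049
grip_force: 40.0
```

```bash
python3 -c "
from h import *
st();x,y=case(.036,0);goal(x,y,.096,TH-np.pi);c=cam('top');save(c,'t2.png',(260,110,460,290),3)"
```

```text
t 8.93 pos [0.5166 0.0465 0.2215] rpy [-3.142 -0.    -1.314] F [ 0.1  0.1 -8.7] open 0.049 grip 40.0
goal [0.515 0.047 0.096] shift [-0.014  0.016  2.091] spin 0.003 dist 0.125
```

View pics/t2.png

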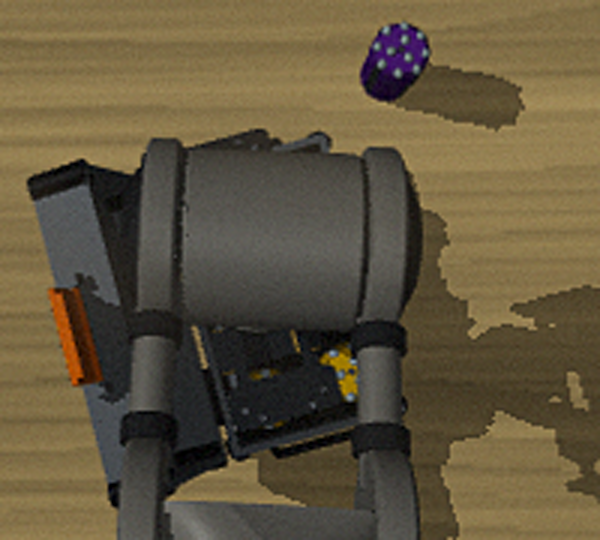

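```bash
python3 -c "
from h import *
c=cam('top')
for z in(.35,.45,.55):print(z,onz(c,(308,185),z).round(3),onz(c,(309,256),z).round(3))
for px in((289,165),(317,268),(300,280),(270,172)): 
  for z in(.22,.24): p=onz(c,px,z);print(px,z,'case',CX@(p[:2]-O),CY@(p[:2]-O))
s=cam('scene');save(s,'s2.png',(220,60,560,260),2.35)"
```

```text
0.35 [0.547 0.114 0.35 ] [0.415 0.113 0.35 ]
0.45 [0.534 0.109 0.45 ] [0.42  0.108 0.45 ]
0.55 [0.521 0.104 0.55 ] [0.425 0.103 0.55 ]
(289, 165) 0.22 case 0.12331951161840045 -0.12041816204619078
(289, 165) 0.24 case 0.12238220537446007 -0.11632791617176913
(317, 268) 0.22 case 0.1223485497610265 0.11461511396935913
(317, 268) 0.24 case 0.12143384032966092 0.11323552305603875
(300, 280) 0.22 case 0.1645901612505422 0.12977670588523815
(300, 280) 0.24 case 0.16269237944569886 0.1280442652196269
(270, 172) 0.22 case 0.16818380918911724 -0.11640647852727107
(270, 172) 0.24 case 0.16620239383233673 -0.11240959498206746
```

View pics/s2.png

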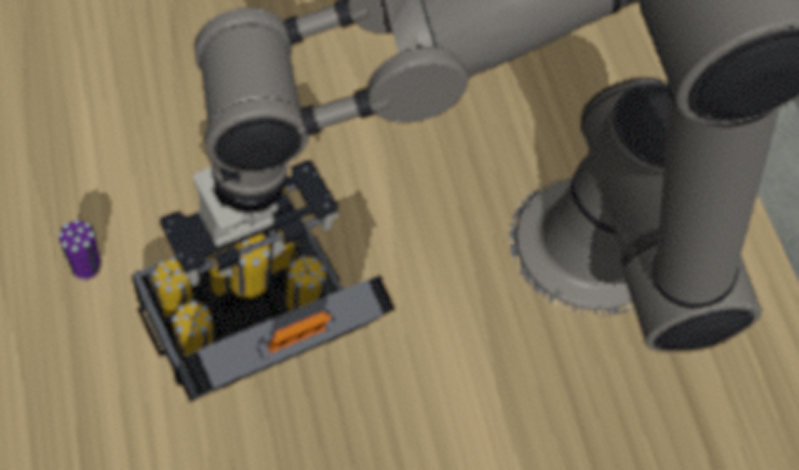

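```bash
python3 -c "
from h import *
s=cam('scene')
for z in(.3,.35,.4,.45,.5,.55,.6):q=proj(s,(.516,.047,z));print(z,((q-[220,60])*2.35).round())
"
```

```text
0.3 [250. 217.]
0.35 [250. 193.]
0.4 [250. 166.]
0.45 [251. 137.]
0.5 [251. 105.]
0.55 [251.  70.]
0.6 [252.  31.]
```

The scene view shows the wrist barrel about 0.31 m above the TCP and 25 mm short of the lid edge, so lowering is clear of the lid.

Call:
{"name": "step_arm", "arguments": {
  "motion": [
    [[-0.01,0.01,0.5],0],
    [[-0.01,0.01,1.0],0],
    [[-0.01,0.01,1.5],0],
    [[-0.01,0.01,1.8],0],
    [[-0.01,0.01,2.0],0],
    [[-0.01,0.01,2.09],0],
    [[-0.01,0.01,2.09],0],
    [[-0.01,0.01,2.09],0]
  ]
}}

```text
time: 10.12
tool_pos: [0.5163, 0.0471, 0.0969]
tool_rot: [-3.14, -0.0, -1.315]
contact_force: [-0.3, 0.2, -9.5]
opening: 0.0491
grip_force: 40.0
```

Call:
{"name": "step_arm", "arguments": {
  "motion": [
    [[0,0,0.02],0],
    [[0,0,0.04],0],
    [[0,0,0.06],0],
    [[0,0,0.06],0]
  ]
}}

```text
time: 10.62
tool_pos: [0.5156, 0.0472, 0.0924]
tool_rot: [3.141, 0.0, -1.315]
contact_force: [-0.0, 0.0, -8.1]
opening: 0.049
grip_force: 40.0
```

Call:
{"name": "step_arm", "arguments": {
  "motion": [
    [[0,0,0.01],0],
    [[0,0,0.02],0],
    [[0,0,0.03],0],
    [[0,0,0.03],0]
  ]
}}

```text
time: 11.12
tool_pos: [0.5157, 0.0472, 0.0907]
tool_rot: [3.142, 0.0, -1.315]
contact_force: [-0.9, -0.4, -8.7]
opening: 0.0497
grip_force: 40.0
```

Call:
{"name": "step_arm", "arguments": {
  "motion": [
    [[0,0,0.01],0],
    [[0,0,0.02],0],
    [[0,0,0.03],0],
    [[0,0,0.03],0]
  ]
}}

```text
time: 11.62
tool_pos: [0.5158, 0.047, 0.09]
tool_rot: [-3.141, -0.001, -1.315]
contact_force: [-4.7, -2.0, 5.7]
opening: 0.0494
grip_force: 40.0
```

The bit is on the floor: vertical force went from −8.7 to +5.7 N. I'll open slightly.

Call:
{"name": "step_arm", "arguments": {
  "motion": [
    [[0,0,0],0],
    [[0,0,0],0],
    [[0,0,0],0],
    [[0,0,0],0]
  ],
  "hand": 95
}}

```text
time: 12.12
tool_pos: [0.5159, 0.0473, 0.0889]
tool_rot: [-3.141, 0.0, -1.315]
contact_force: [-0.2, 0.6, 0.4]
opening: 0.0579
grip_force: 0.0
```

Released. I'll rise straight up, check the bit, and work out the lid path.

Call:
{"name": "step_arm", "arguments": {
  "motion": [
    [[0,0,-0.15],0],
    [[0,0,-0.4],0],
    [[0,0,-0.8],0],
    [[0,0,-1.4],0],
    [[0,0,-2.2],0],
    [[0,0,-3],0],
    [[0,0,-3.8],0],
    [[0,0,-4.5],0],
    [[0,0,-4.5],0],
    [[0,0,-4.5],0]
  ]
}}

```text
time: 13.38
tool_pos: [0.5152, 0.0472, 0.359]
tool_rot: [3.142, 0.0, -1.315]
contact_force: [-0.0, 1.0, 0.3]
opening: 0.0577
grip_force: 0.0
```

```bash
cat >> h.py <<'E'
YL=TH-np.pi/2
def lidtcp(th): return .079-.135*np.cos(th)+.046*np.sin(th)+.019, .078+.135*np.sin(th)+.046*np.cos(th)+.017
E
python3 -c "
from h import *
st();x,y=case(.235,-.085);goal(x,y,.36,YL);goal(x,y,.212,YL)
c=cam('wrist');save(c,'w3.png',(120,150,520,340),2)
"
```

```text
t 13.38 pos [0.5152 0.0472 0.359 ] rpy [ 3.142  0.    -1.315] F [-0.   1.   0.3] open 0.0577 grip 0.0
goal [0.548 0.261 0.36 ] shift [-3.311 -1.424 -0.017] spin -1.569 dist 0.216
goal [0.548 0.261 0.212] shift [-3.311 -1.424  2.45 ] spin -1.569 dist 0.261
```

View pics/w3.png

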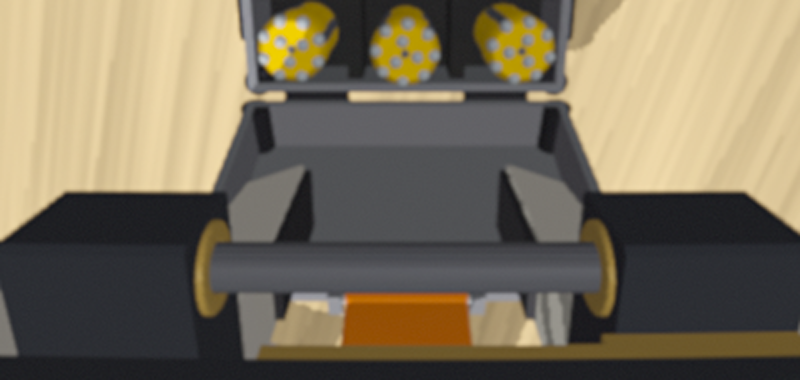

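The spare stands upright in the middle hinge-row cell, at crop (405,45), level with its neighbours at (295,45) and (520,45). Next I go behind the lid with the fingers shut.

Call:
{"name": "step_arm", "arguments": {
  "motion": [
    [[-0.3,-0.1,0],-0.17],
    [[-0.7,-0.3,0],-0.34],
    [[-1.1,-0.5,0],-0.51],
    [[-1.5,-0.7,0],-0.68],
    [[-1.9,-0.85,0],-0.85],
    [[-2.3,-1.0,0],-1.02],
    [[-2.7,-1.2,0],-1.19],
    [[-3.1,-1.35,0],-1.36],
    [[-3.31,-1.42,0],-1.53],
    [[-3.31,-1.42,0],-1.57]
  ],
  "hand": 255,
  "squeeze": 10
}}

```text
time: 14.68
tool_pos: [0.5474, 0.2619, 0.357]
tool_rot: [-3.142, 0.003, 0.259]
contact_force: [-0.4, 0.7, -0.2]
opening: 0.0005
grip_force: 0.0
```

```bash
python3 -c "
from h import *
st();x,y=case(.235,-.085);goal(x,y,.212,YL)
c=cam('wrist');save(c,'w4.png')
for t in(2.0,1.85,1.7,1.55,1.4,1.25,1.1,.95,.8,.65,.5,.35,.2,.1,0):
  a,b=lidtcp(t);print(t,'dy(units, from .235)',round((a-.235)/.06,2),'z up from .212',round((b-.212)/.06,2))
"
```

```text
t 14.68 pos [0.5474 0.2619 0.357 ] rpy [-3.142e+00  3.000e-03  2.590e-01] F [-0.4  0.7 -0.2] open 0.0005 grip 0.0
goal [0.548 0.261 0.212] shift [0.01  0.015 2.417] spin 0.005 dist 0.145
2.0 dy(units, from .235) -0.65 z up from .212 -0.22
1.85 dy(units, from .235) -0.93 z up from .212 0.0
1.7 dy(units, from .235) -1.23 z up from .212 0.18
1.55 dy(units, from .235) -1.56 z up from .212 0.32
1.4 dy(units, from .235) -1.91 z up from .212 0.4
1.25 dy(units, from .235) -2.27 z up from .212 0.43
1.1 dy(units, from .235) -2.62 z up from .212 0.4
0.95 dy(units, from .235) -2.97 z up from .212 0.33
0.8 dy(units, from .235) -3.3 z up from .212 0.2
0.65 dy(units, from .235) -3.61 z up from .212 0.02
0.5 dy(units, from .235) -3.89 z up from .212 -0.2
0.35 dy(units, from .235) -4.13 z up from .212 -0.46
0.2 dy(units, from .235) -4.34 z up from .212 -0.75
0.1 dy(units, from .235) -4.45 z up from .212 -0.96
0 dy(units, from .235) -4.53 z up from .212 -1.18
```

Call:
{"name": "step_arm", "arguments": {
  "motion": [
    [[0,0,0.8],0],
    [[0,0,1.6],0],
    [[0,0,2.42],0],
    [[0,0,2.42],0],
    [[0,0.3,2.42],0],
    [[0,0.6,2.42],0],
    [[0,0.75,2.42],0],
    [[0,0.9,2.42],0],
    [[0,1.0,2.38],0],
    [[0,1.1,2.32],0]
  ]
}}

```text
time: 15.98
tool_pos: [0.5643, 0.2006, 0.2232]
tool_rot: [-3.135, -0.005, 0.256]
contact_force: [-5.8, 13.5, 12.0]
opening: 0.0006
grip_force: 9.5
```

```bash
cat >> h.py <<'E'
def orange(n="top"):
    c=cam(n);m=cv2.inRange(cv2.cvtColor(c["img"],cv2.COLOR_RGB2HSV),(5,170,90),(17,255,255))
    m[:, :240]=0;m[:130]=0;m[:,430:]=0
    N,l,s,ce=cv2.connectedComponentsWithStats(m)
    for i in range(1,N):
        if s[i,4]>25:
            print(n,s[i],ce[i].round(1))
            ys,xs=np.where(l==i)
            for z in(.11,.26): p=onz(c,ce[i],z)[:2]-O;print('  z',z,'case',(CX@p).round(3),(CY@p).round(3))
E
python3 -c "
from h import *
st();orange();p=robot.observe()['tool_pos'][:2]-O;print(CX@p,CY@p,robot.observe()['torque'])"
```

```text
t 15.97 pos [0.5643 0.2006 0.2232] rpy [-3.135 -0.005  0.256] F [-5.8 13.5 12. ] open 0.0006 grip 9.5
0.17146498629106896 -0.08594877339546259 [ 1.78118636  1.28692506 -0.04642747]
```

Horizontal and vertical force together give about 0.8 N m at the hinge. The lid is therefore moving, and the vertical part is its edge rubbing up the finger. I'll follow the arc.

Call:
{"name": "step_arm", "arguments": {
  "motion": [
    [[0,0.15,-0.13],0],
    [[0,0.3,-0.22],0],
    [[0,0.46,-0.28],0],
    [[0,0.64,-0.33],0],
    [[0,0.81,-0.36],0]
  ]
}}

```text
time: 16.65
tool_pos: [0.5769, 0.1513, 0.2433]
tool_rot: [-3.139, -0.003, 0.255]
contact_force: [-3.6, 5.7, 6.9]
opening: 0.0003
grip_force: 4.7
```

Call:
{"name": "step_arm", "arguments": {
  "motion": [
    [[0,0.17,-0.02],0],
    [[0,0.33,-0.01],0],
    [[0,0.5,0.0],0],
    [[0,0.66,0.02],0],
    [[0,0.83,0.06],0],
    [[0,1.01,0.1],0],
    [[0,1.17,0.16],0],
    [[0,1.34,0.23],0]
  ]
}}

```text
time: 17.65
tool_pos: [0.5981, 0.072, 0.2298]
tool_rot: [3.141, -0.005, 0.255]
contact_force: [-0.3, 3.2, 5.8]
opening: 0.0002
grip_force: 2.5
```

```bash
python3 -c "
from h import *
st();orange();p=robot.observe()['tool_pos'][:2]-O;print(CX@p,CY@p)
for t in(1,.9,.8,.7,.6):print(t,lidtcp(t))
orange('scene')"
```

```text
t 17.65 pos [0.5981 0.072  0.2298] rpy [ 3.141 -0.005  0.255] F [-0.3  3.2  5.8] open 0.0002 grip 2.5
top [351 188  12  31 159] [357.2 204.5]
  z 0.11 case -0.01 -0.002
  z 0.26 case 0.005 0.007
0.038141434894158846 -0.08605784999457294
1 (np.float64(0.06376685400896437), np.float64(0.23345248901900045))
0.9 (np.float64(0.05011569212632454), np.float64(0.22934319134016085))
0.8 (np.float64(0.03694297441951072), np.float64(0.2238915809014052))
0.7 (np.float64(0.02438031832952783), np.float64(0.2171521283921748))
0.6 (np.float64(0.012553245763365042), np.float64(0.20919217219417496))
scene [311 138  22  22 323] [321.9 148.6]
  z 0.11 case -0.086 0.041
  z 0.26 case -0.002 0.004
```

Call:
{"name": "step_arm", "arguments": {
  "motion": [
    [[0,0.16,0.14],0],
    [[0,0.33,0.28],0],
    [[0,0.47,0.39],0],
    [[0,0.61,0.5],0],
    [[0,0.73,0.63],0],
    [[0,0.85,0.76],0],
    [[0,0.96,0.9],0],
    [[0,1.06,1.04],0],
    [[0,1.12,1.15],0],
    [[0,1.17,1.25],0]
  ]
}}

```text
time: 19.0
tool_pos: [0.6148, 0.004, 0.1521]
tool_rot: [3.142, 0.0, 0.255]
contact_force: [-0.1, -1.6, 2.3]
opening: 0.0005
grip_force: 1.6
```

Call:
{"name": "step_arm", "arguments": {
  "motion": [
    [[0,0.03,0.06],0],
    [[0,0.05,0.12],0],
    [[0,0.06,0.17],0],
    [[0,0.07,0.21],0],
    [[0,0.07,0.23],0],
    [[0,0.07,0.23],0]
  ]
}}

```text
time: 19.75
tool_pos: [0.6157, 0.0006, 0.1412]
tool_rot: [3.141, -0.001, 0.255]
contact_force: [-6.6, -0.8, 17.6]
opening: 0.0004
grip_force: 8.8
```

Call:
{"name": "step_arm", "arguments": {
  "motion": [
    [[0,0,0.02],0],
    [[0,0,0.03],0],
    [[0,0,0.03],0]
  ]
}}

```text
time: 20.12
tool_pos: [0.6157, 0.0006, 0.141]
tool_rot: [3.141, -0.002, 0.255]
contact_force: [-10.1, -0.5, 27.4]
opening: 0.0008
grip_force: 13.7
```

The stop is rigid at z = 0.141, which matches the lid at 124 mm, so it is shut. Now the latch: rise and turn, then measure the flap.

Call:
{"name": "step_arm", "arguments": {
  "motion": [
    [[0,0,-0.2],0],
    [[0,0,-0.6],0.17],
    [[0,0,-1.2],0.34],
    [[0,0,-1.6],0.51],
    [[0,0.3,-1.8],0.68],
    [[0,0.8,-1.8],0.85],
    [[0,1.3,-1.8],1.02],
    [[0,1.8,-1.8],1.19],
    [[0,2.3,-1.8],1.36],
    [[0,2.8,-1.8],1.53]
  ]
}}

```text
time: 21.38
tool_pos: [0.6581, -0.1627, 0.244]
tool_rot: [3.14, 0.002, -1.28]
contact_force: [-0.1, -0.5, 0.6]
opening: 0.0007
grip_force: 0.0
```

```bash
python3 -c "
from h import *
st();orange();orange('scene')
p=robot.observe()['tool_pos'][:2]-O;print(CX@p,CY@p)
c=cam('top');save(c,'t5.png',(260,110,460,290),3)
for z in(.17,.08):x,y=case(-.127,0);goal(x,y,z,TH-np.pi)
for z in(.17,.09):x,y=case(-.118,0);goal(x,y,z,TH-np.pi)
"
```

```text
t 21.38 pos [ 0.6581 -0.1627  0.244 ] rpy [ 3.14e+00  2.00e-03 -1.28e+00] F [-0.1 -0.5  0.6] open 0.0007 grip 0.0
top [382 180  26  31 475] [394.6 195.1]
  z 0.11 case -0.105 -0.0
  z 0.26 case -0.076 0.008
scene [295 141  25  17 245] [306.8 148.9]
  z 0.11 case -0.105 -0.003
  z 0.26 case -0.018 -0.034
-0.20502973817045556 -0.08472307679497772
goal [ 0.556 -0.111  0.17 ] shift [-1.325  1.362  1.23 ] spin 0.041 dist 0.136
goal [ 0.556 -0.111  0.08 ] shift [-1.322  1.36   2.73 ] spin 0.041 dist 0.199
goal [ 0.554 -0.102  0.17 ] shift [-1.475  1.356  1.23 ] spin 0.041 dist 0.141
goal [ 0.554 -0.102  0.09 ] shift [-1.473  1.354  2.564] spin 0.041 dist 0.195
```

View pics/t5.png

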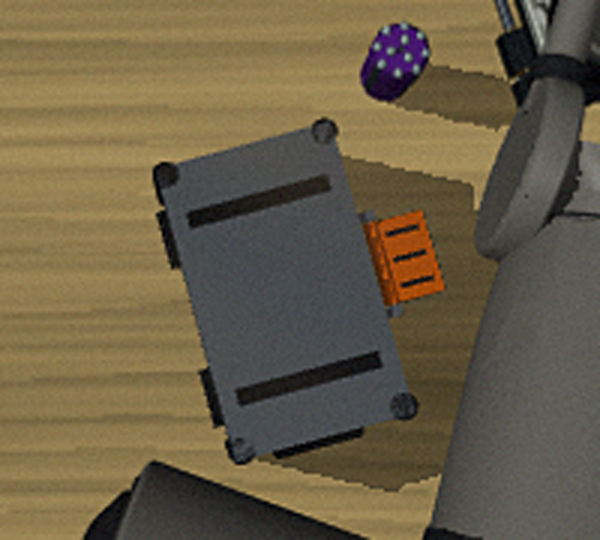

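The top view shows the lid flat and shut, with the flap standing straight out at crop (367–443, 210–305) and the pin side at its left. I'll press it down from above near its free end, then in.

Call:
{"name": "step_arm", "arguments": {
  "motion": [
    [[-0.4,0.5,0.2],0.02],
    [[-0.8,0.9,0.5],0.04],
    [[-1.2,1.36,0.8],0.04],
    [[-1.4,1.36,1.2],0.04],
    [[-1.4,1.36,1.6],0.04],
    [[-1.4,1.36,1.75],0.04],
    [[-1.4,1.36,1.85],0.04],
    [[-1.4,1.36,1.95],0.04]
  ]
}}

```text
time: 22.52
tool_pos: [0.5561, -0.1058, 0.1282]
tool_rot: [-3.141, -0.0, -1.315]
contact_force: [0.4, -0.2, -0.1]
opening: 0.0006
grip_force: 0.0
```

Call:
{"name": "step_arm", "arguments": {
  "motion": [
    [[0,0,0.1],0],
    [[0,0,0.2],0],
    [[0,0,0.3],0],
    [[0,0,0.4],0],
    [[0,0,0.5],0],
    [[0,0,0.55],0],
    [[0,0,0.6],0],
    [[0,0,0.6],0]
  ]
}}

```text
time: 23.52
tool_pos: [0.5558, -0.1059, 0.0918]
tool_rot: [-3.141, -0.0, -1.315]
contact_force: [0.9, -1.6, 2.0]
opening: 0.0005
grip_force: 1.3
```

```bash
python3 -c "
from h import *
st();orange();orange('scene')
p=robot.observe()['tool_pos'][:2]-O;print(CX@p,CY@p)
"
```

```text
t 23.52 pos [ 0.5558 -0.1059  0.0918] rpy [-3.141 -0.    -1.315] F [ 0.9 -1.6  2. ] open 0.0005 grip 1.3
top [382 184   8  20  56] [385.8 192.8]
  z 0.11 case -0.086 -0.011
  z 0.26 case -0.059 -0.001
scene [300 150  20   8  35] [309.1 153.3]
  z 0.11 case -0.087 -0.003
  z 0.26 case -0.003 -0.034
-0.12214765373501886 -0.0005643695907932013
```

Call:
{"name": "step_arm", "arguments": {
  "motion": [
    [[-0.08,0,-0.02],0],
    [[-0.16,0,-0.04],0],
    [[-0.22,0,-0.05],0],
    [[-0.28,0,-0.05],0],
    [[-0.33,0,-0.05],0],
    [[-0.37,0,-0.05],0],
    [[-0.37,0,-0.05],0]
  ]
}}

```text
time: 24.5
tool_pos: [0.5496, -0.0843, 0.0944]
tool_rot: [3.141, -0.0, -1.315]
contact_force: [2.1, -4.7, -3.5]
opening: 0.0006
grip_force: 2.3
```

Call:
{"name": "step_arm", "arguments": {
  "motion": [
    [[-0.03,0,0],0],
    [[-0.06,0,0],0],
    [[-0.09,0,0],0],
    [[-0.09,0,0],0]
  ]
}}

```text
time: 25.0
tool_pos: [0.5494, -0.083, 0.095]
tool_rot: [-3.141, -0.007, -1.315]
contact_force: [2.7, -20.5, -4.2]
opening: 0.0006
grip_force: 10.4
```

Call:
{"name": "step_arm", "arguments": {
  "motion": [
    [[-0.03,0,0],0],
    [[-0.03,0,0],0]
  ]
}}

```text
time: 25.25
tool_pos: [0.5494, -0.0829, 0.0953]
tool_rot: [-3.141, -0.009, -1.315]
contact_force: [2.3, -27.9, -3.9]
opening: 0.0007
grip_force: 13.5
```

Call:
{"name": "step_arm", "arguments": {
  "motion": [
    [[0.2,0,0],0],
    [[0.6,0,0],0],
    [[1.2,0,0],0],
    [[2,0,-0.6],0],
    [[2.8,0,-1.4],0],
    [[3.4,0,-2.2],0],
    [[3.4,0,-3],0],
    [[3.4,0,-3],0]
  ]
}}

```text
time: 26.25
tool_pos: [0.601, -0.2765, 0.2796]
tool_rot: [-3.135, -0.006, -1.316]
contact_force: [-0.1, 0.5, -0.2]
opening: 0.0007
grip_force: 0.0
```

```bash
python3 -c "
from h import *
st();c=cam('wrist');s=cam('scene');t=cam('top')
a=cv2.resize(c['img'][:240],None,fx=1.2,fy=1.2);b=cv2.resize(s['img'][80:180,220:380],None,fx=2.4,fy=2.4);d=cv2.resize(t['img'][120:290,320:520],None,fx=1.9,fy=1.65)
d=cv2.resize(d,(384,280));b=cv2.resize(b,(384,280))
im=np.vstack([a,np.hstack([b,d])]);cv2.imwrite('pics/fin.png',im[:,:,::-1]);print(im.shape)
orange();orange('scene')
" ; cd pics; python3 -c "import cv2;print(cv2.imread('fin.png').shape)"
```

```text
t 26.25 pos [ 0.601  -0.2765  0.2796] rpy [-3.135 -0.006 -1.316] F [-0.1  0.5 -0.2] open 0.0007 grip 0.0
(568, 768, 3)
top [382 184  11  27  76] [387.  196.8]
  z 0.11 case -0.086 -0.001
  z 0.26 case -0.06 0.008
scene [301 150  19   8  26] [309.5 153.3]
  z 0.11 case -0.087 -0.001
  z 0.26 case -0.002 -0.033
(568, 768, 3)
```

View pics/fin.png

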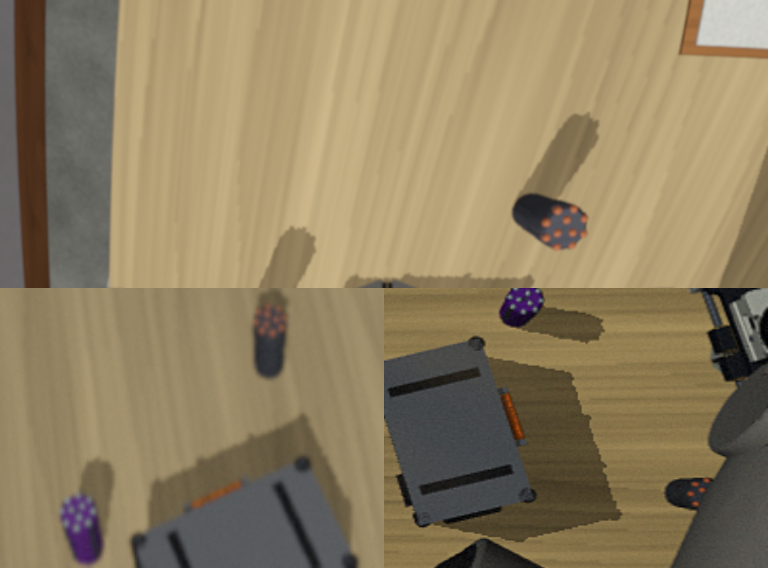

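The combined view shows the lid shut and the flap reduced to a thin vertical strip at (512,415), about 86 mm out from the case centre. The worn bit is still standing where it was and the robot is touching nothing, so I'll hand in.

```bash
python3 -c "
from cell import robot
print(robot.hand_in())"
```

```text
the job is handed in; nothing more can be done
None
```

The job is handed in at about 26 s: the spare was set down upright in cell 4, the lid was swung shut gently, and the latch flap was pressed home until it stopped against the case front at about 28 N; the judge's verdict was not shown.

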